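# Register a pulley hub in a corner fixture and press the keyed shaft home

### The job

Push the loose pulley hub on the steel fixture plate up against both stops so its square flange sits flush in the corner. Then take the keyed stub shaft (the one with the square head) from the wooden rack, put it into the hub's bore, turn it until its key slips into the keyway, and push it fully home against the spring until its collar sits on the hub, with the hub still in its corner. Finish while still holding the shaft pressed home with the gripper (the spring lifts it if you let go), and leave the plain round stub and the other things on the bench where they are.

Things in the scene. Friction and masses are not known exactly. Their poses are not given: they have to be found in the camera images.
- hub: Loose dark grey iron pulley hub, 0.8 kg, 52 mm tall: square flange 90 x 90 x 16 mm, on it a round V-groove pulley 56 mm across, 36 mm tall. Origin: centre of its underside, z up the bore, x and y square to the flange. Starts on the fixture plate with its origin 20 to 45 mm short of nest in x and in y, up to 0.25 rad askew.
- hub_mouth (a point): Centre of the bore's mouth in the hub's top face, 52 mm above the hub's origin, axes as the hub's. The bore is 24 mm across; a keyway 9 mm wide, reaching 17 mm from the axis, runs down its whole depth on the +x side. A sprung seat closes the bore below (seat).
- jig: Fixed steel fixture plate 220 (x) x 200 (y) x 12 mm, origin at the centre of its underside. Two stops, aluminium bars 20 mm wide standing 14 mm above the plate: one along the +x side, inner face at x = 85 mm, one along the +y side, inner face at y = 75 mm. The -x and -y sides are open.
- nest (a point): Point on top of the fixture plate, at x = 40, y = 30, z = 12 mm of jig, axes as the jig's: where the hub's origin lies when its flange is flush against both stops, with the hub's x along the jig's x.
- shaft: Loose keyed steel stub shaft, 0.38 kg, upright in a rack hole, hanging on its collar. Origin: centre of its lower end, z up. 22 mm across, lowest 4 mm chamfered; a key 7 mm wide on the +x side, out to 16 mm from the axis, from 12 mm up to the collar. Collar 44 mm across, 40 to 46 mm up. Square head 30 x 30 mm, 46 to 92 mm up, faces square to x and y.
- shaft_shoulder (a point): Centre of the underside of the shaft's collar, 40 mm above the shaft's lower end; it lies on hub_mouth when the shaft is home.
- shaft_head (a point): Point on the shaft's axis in the square head, 70 mm above the lower end and 24 mm above the collar's top: a good height for the middle of the finger pads.
- rack: Fixed wooden block 75 (x) x 180 (y) x 46 mm tall, origin at the centre of its underside, with two round holes 36 mm in diameter, 43 mm deep, at y = -50 and +50 mm. The keyed shaft stands in one, the plain stub in the other.
- plain_stub: Loose plain steel stub standing in the other rack hole: same sizes as the keyed shaft but no key, and a round head 30 mm in diameter in place of the square one. Not to be moved. Origin at the centre of its lower end.
- seat (a joint): Travel (m) of the sprung seat in the hub's bore: 0 when up, about 6.5 mm when the shaft is home, positive downward. The seat first meets the shaft about 6.5 mm before home; the spring pushes up with 8 N at first and about 14 N at home.
- wrench: Wrench 170 mm long lying on the bench beyond the rack. Leave alone.
- tape: Cardboard ring 90 mm in diameter, 24 mm tall, lying on the bench to the left of the fixture. Leave alone.
- spray: Closed spray can 60 mm in diameter, about 170 mm tall, standing on the bench at the near left. Leave alone.
Not all that is in view belongs to the job. Leave any purple or red look-alike of the shaft alone.

How it is judged:
By the outcome, as a careful person would: the job done as asked, in the order asked, and still so for the second after the job is handed in, while the arm keeps its last pose, push and grip.
It also fails if it takes over 72 s, if anything falls off the work surface, if the arm or the gripper's body presses on something with over 40 N, if the wrist force passes 120 N, or if a joint passes its speed limit or range.

### The arm

A 6-joint arm with a two-finger parallel gripper is mounted at the origin on the work surface. World frame = base frame: x ahead of the robot, y to its left, z up, the work surface at z = 0. Lengths are in m, angles in rad, forces in N, time in s.
With the tool pointing down it reaches from about 0.3 to 0.75 m from the base axis. Payload 8.5 kg.
Tool frame: the origin (TCP) lies on the centre line of the jaws, within the pads' length; the fingertips stand 14 mm ahead of it and the grasp point (between the pads) lies 5 mm behind it; x points along the fingers, z is the direction in which the jaws open and shut, and the axes are right-handed (so a half turn about x gives the same grasp; the last joint's range is limited). The gripper opens to 85 mm and grips with 20 to 120 N. Pads are 22 mm wide; open, the fingers measure 114 mm over their backs; the gripper's body (76 mm by 85 mm) begins 54 mm behind the grasp point. The pads swing forward as they close: fully open they stand 13 mm farther back than shut.
Start: joints at [0.965, 0.381, 1.297, -0, 1.464, -0.215], TCP at [0.21, 0.509, 0.245] pointing down, gripper open.
Joint ranges: [-3.11, 3.11], [-0.89, 2.33], [0.22, 2.48], [-1.42, 4.56], [0.17, 2.85], [-2.88, 2.88]. Speed limits (rad/s): [2.39, 2.39, 3.14, 3.14, 3.14, 3.14].

### API

Orientations are given as a unit quaternion [w, x, y, z].
In Python, from plant import env, grip, kin, optics, order, masks_of, readout gives the robot as it stands. The module is installed in compiled form; this text tells all that it offers. Calls block until the motion is done:
- env.move_ptp(position, orientation): joint-space move of the TCP to a pose.
- env.move_straight(position, attitude=None, rate=0.15, stop_force=None): straight line of the TCP; attitude=None keeps the orientation; rate is the mean speed in m/s. With stop_force (N) it stops when the force on the tool has changed by that much, and returns True; else False.
- env.set_joints(angles): joint-space move.
- grip(opening): finger opening in m; the grip force is fixed at half the most; returns when the fingers have stopped.
- env.hold(seconds).
- kin.solve_ik(position, orientation): joint angles nearest the present ones, or None.
- optics.capture(name): name is "scene" or "top" or "wrist"; returns (picture, depth): 420x560x3 uint8, blue, green, red; 420x560 float32, m along the optical axis (not along the pixel's ray), 0 where there is no reading.
- optics.calibration(name): a dict with "intrinsics" (3x3 intrinsics, pixels), "R" (3x3) and "t" (3): a world point X has camera coordinates R X + t. Camera axes: x right, y down, z forward; pixel columns grow to the right and rows downward; lengths in m; the calibration is good to about 2 mm. The wrist camera is an equidistant fisheye: a pixel r from the principal point sees the ray r / f radians off the axis. A picture is of the moment at which its call begins: read the wrist's pose just before it. calibration takes no time and is no camera call; for the wrist camera it gives the pose at the moment of the call.
A pose or a line that the arm cannot do raises env.Unreachable and nothing moves.
- order.finish_job(): hands the job in, once; it reports no verdict.
Trained networks look in the newest picture that a camera, given by its name, has taken for a name from the list of things; names that differ only in an ending like _2 or _b are one class to them, and where a whole thing is asked for, a point or a joint stands for the part that bears it (a point fixed in the world has none). Each returns a list of dicts, best first, with "conf" (0 to 1); they miss things now and then, are a little off and sometimes report something else, mostly with a low value. They report only what shows in the picture. A call takes as long as a camera call. They do not tell look-alikes from the thing itself.
- masks_of(camera, query): "region" (420x560 bool, what is visible of it) and "bbox" ([left, top, right, bottom] in pixels, round what is visible of it).
Readings, each from a call of its own:
- readout.read_clock(): time.
- readout.read_joint_pos(): joint angles.
- readout.read_qvel(): joint speeds.
- readout.read_tau(): joint torques, N m.
- readout.read_tcp_pos(): TCP position.
- readout.read_ee_rot(): TCP orientation.
- readout.read_wrist_force(): force on the tool from outside, world axes, zero at the start.
- readout.read_wrist_torque(): the same for the moment, N m.
- readout.read_finger_gap(): finger opening in m.
Only numpy, scipy, OpenCV 4.12 (cv2) and the standard library are available. Lean on these libraries where they do the work, as an engineer would, in place of code of your own. Each camera call takes 0.05 s, during which the arm holds its last target.

## Working session

There is one attempt and no reset: what is moved stays moved. The work goes in short steps, each a Python script; the robot and the scene stay as the last script left them, time stands still between calls to the robot, and variables do not carry over. Pictures are saved under pics/ and viewed, and the job is handed in when it is done.

```bash
mkdir -p pics; ls; python3 - <<'E'
from plant import *
from plant import env, grip, kin, optics, order, masks_of, readout
import cv2,numpy as np
for n in ["scene","top","wrist"]:
    p,d=optics.capture(n); cv2.imwrite(f"pics/{n}0.png",p); np.save(f"{n}0.npy",d)
    c=optics.calibration(n); print(n,{k:np.round(v,4).tolist() for k,v in c.items()})
    if n!="wrist":
        for q in ["hub","jig","shaft","rack","plain_stub"]:
            for r in masks_of(n,q): print(n,q,round(r['conf'],2),r['bbox'],r['region'].sum())
print(readout.read_clock(),readout.read_tcp_pos(),readout.read_ee_rot(),readout.read_wrist_force())
E
```

```text
pics
scene {'intrinsics': [[495.2017, 0.0, 277.5096], [0.0, 495.2017, 210.241], [0.0, 0.0, 1.0]], 'R': [[0.9029, 0.4295, -0.0169], [0.2785, -0.6143, -0.7383], [-0.3275, 0.6619, -0.6743]], 't': [-0.5199, -0.0691, 1.4251]}
scene hub 0.77 [287.6, 190.8, 325.1, 224.7] 981
scene jig 0.9 [251.1, 177.8, 355.5, 250.6] 3634
scene shaft 0.95 [164.3, 281.1, 186.0, 315.7] 544
scene shaft 0.93 [220.8, 270.2, 240.9, 298.0] 453
scene shaft 0.68 [185.4, 253.7, 206.0, 284.6] 458
scene shaft 0.44 [198.2, 304.5, 221.3, 335.9] 495
scene rack 0.7 [187.1, 282.4, 251.7, 363.9] 2336
scene plain_stub 0.6 [201.5, 307.6, 219.0, 338.3] 449
scene plain_stub 0.55 [247.7, 95.9, 265.3, 151.7] 1003
top {'intrinsics': [[522.5395, 0.0, 273.0709], [0.0, 522.5395, 214.4592], [0.0, 0.0, 1.0]], 'R': [[0.0236, -0.9997, -0.0098], [-0.9886, -0.0218, -0.1491], [0.1489, 0.0132, -0.9888]], 't': [0.0412, 0.5559, 1.3704]}
top hub 0.57 [229.3, 176.4, 264.0, 217.6] 1027
top jig 0.88 [206.3, 166.7, 280.4, 246.0] 4706
top shaft 0.63 [359.0, 203.2, 377.4, 221.9] 229
top shaft 0.6 [352.7, 243.4, 367.2, 258.2] 225
top shaft 0.59 [385.9, 245.6, 402.1, 257.7] 205
top rack 0.83 [349.8, 195.9, 420.4, 230.9] 1523
top rack 0.46 [377.1, 121.4, 388.8, 178.0] 377
top plain_stub 0.65 [398.7, 206.9, 416.0, 224.7] 240
top plain_stub 0.55 [349.8, 198.0, 422.3, 229.1] 1567
wrist {'intrinsics': [[325.1923, 0.0, 279.6439], [0.0, 325.1923, 214.5747], [0.0, 0.0, 1.0]], 'R': [[0.381, 0.9246, 0.0], [0.8736, -0.36, 0.3274], [0.3028, -0.1247, -0.9449]], 't': [-0.549, -0.0444, 0.3811]}
0.65 [0.20950917 0.5085305  0.24531645] [ 0.58757334 -0.39339022  0.58756324  0.39340965] [-0.21612804 -0.59154432  0.72954364]
```

```bash
python3 - <<'E'
import cv2,numpy as np
s=cv2.imread("pics/scene0.png"); t=cv2.imread("pics/top0.png")
a=cv2.resize(s[170:370,150:370],None,fx=3,fy=3,interpolation=cv2.INTER_CUBIC)
b=cv2.resize(t[150:280,190:430],None,fx=3.3,fy=3.3,interpolation=cv2.INTER_CUBIC)
cv2.imwrite("pics/s_crop.png",a);cv2.imwrite("pics/t_crop.png",b)
E
```

```text
(no output)
```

View pics/scene0.png

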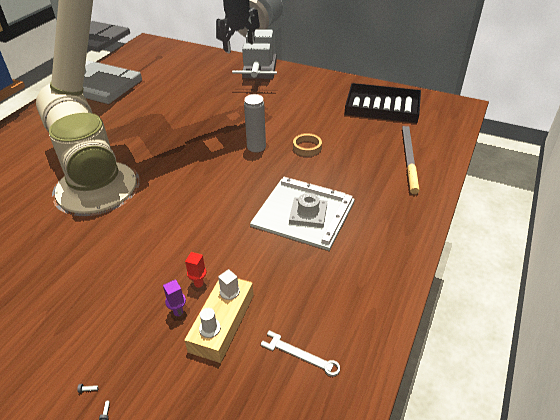

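View pics/wrist0.png

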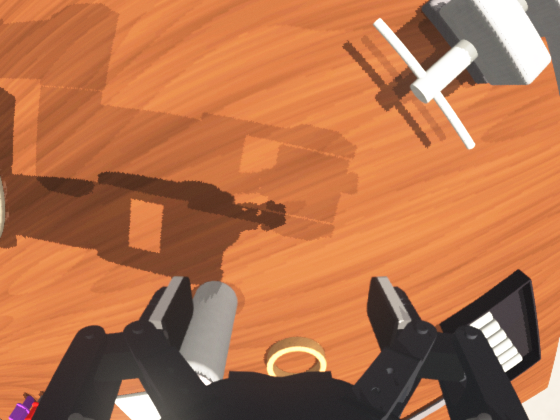

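```bash
sleep 1
```

```text
(no output)
```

View pics/s_crop.png

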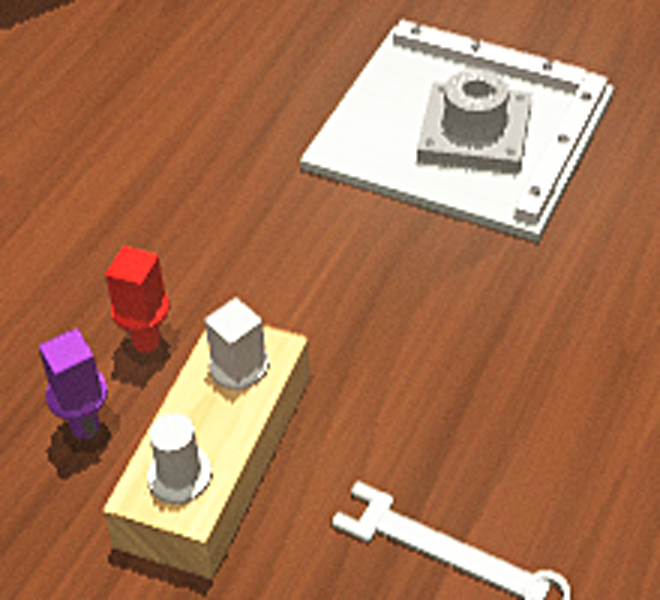

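View pics/t_crop.png

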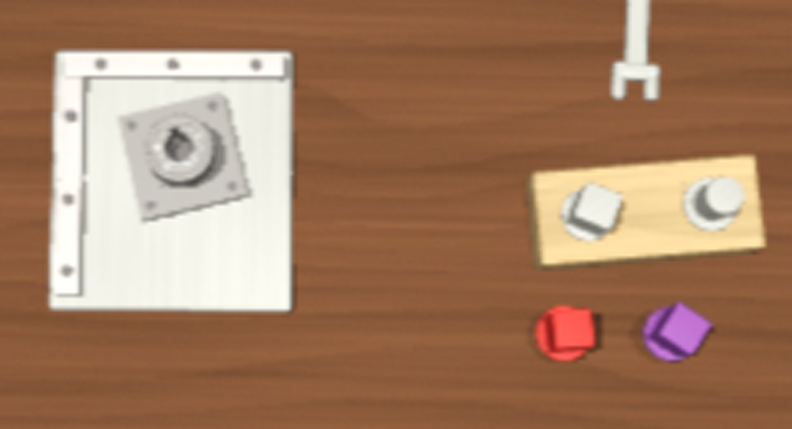

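The keyed shaft is the silver square head standing in the rack, scene (229,284) / top (368,212). The others don't fit:
- Plain stub: round silver head, scene (209,322) / top (407,215).
- Look-alikes: purple at scene (174,298) and red at (196,269), both standing on the bench outside the rack.

The crop confirms this choice. Next I'll measure poses from the top camera.

```bash
cat > h.py <<'E'
from plant import env, grip, kin, optics, order, masks_of, readout
import cv2,numpy as np
from scipy.spatial.transform import Rotation as Ro
def cloud(n,d,c=None):
    c=c or optics.calibration(n); K=c['intrinsics'];v,u=np.mgrid[:420,:560]
    X=np.stack([(u-K[0,2])/K[0,0]*d,(v-K[1,2])/K[1,1]*d,d],-1)
    return (X-c['t'])@c['R']
def backz(n,uv,z,c=None):
    c=c or optics.calibration(n);uv=np.atleast_2d(uv).astype(float);K=c['intrinsics']
    if n=='wrist':
        q=np.stack([(uv[:,0]-K[0,2])/K[0,0],(uv[:,1]-K[1,2])/K[1,1]],1);th=np.linalg.norm(q,axis=1)
        r=np.c_[q*(np.sin(th)/np.maximum(th,1e-9))[:,None],np.cos(th)]
    else: r=np.c_[(uv[:,0]-K[0,2])/K[0,0],(uv[:,1]-K[1,2])/K[1,1],np.ones(len(uv))]
    C=-c['R'].T@c['t']; w=r@c['R']
    return C+w*((z-C[2])/w[:,2])[:,None]
def down(yaw): # tool x down, tool z (jaw axis) at angle yaw in the xy plane
    z=np.array([np.cos(yaw),np.sin(yaw),0]);x=np.array([0,0,-1.]);y=np.cross(z,x)
    q=Ro.from_matrix(np.stack([x,y,z],1)).as_quat(); return [q[3],q[0],q[1],q[2]]
E
python3 - <<'E'
from h import *
c=optics.calibration('top'); p=cv2.imread('pics/top0.png'); d=np.load('top0.npy'); P=cloud('top',d)
print('campos',-c['R'].T@c['t'], 'scene',-optics.calibration('scene')['R'].T@optics.calibration('scene')['t'])
for (u,v) in [(243,240),(215,200),(240,172),(247,215),(245,195),(371,212),(363,206),(395,212),(380,270)]: print((u,v),P[v,u].round(4),p[v,u])
def rect(m,z):
    cs,_=cv2.findContours(m.astype(np.uint8),cv2.RETR_EXTERNAL,cv2.CHAIN_APPROX_NONE);k=max(cs,key=cv2.contourArea)[:,0]
    W=backz('top',k,z)[:,:2]; return cv2.minAreaRect((W*1000).astype(np.float32))
Z=P[...,2]
g=p.astype(int)
box=np.zeros(Z.shape,bool);box[155:255,195:295]=1
print('jig>8mm',rect(box&(Z>0.007),.012))
print('stops+hub', )
import itertools
hubm=box&(p.max(2)<205)&(Z>0.02)&(Z<0.034); print('hub flange',hubm.sum(),rect(hubm,.028))
hb=box&(Z>0.055); W=P[hb]; print('pulley top',hb.sum(),W.mean(0),np.median(W[:,2]))
box2=np.zeros(Z.shape,bool);box2[190:240,345:430]=1
print('rack',rect(box2&(Z>.035),.046))
box3=np.zeros(Z.shape,bool);box3[195:230,350:385]=1
for zt in (.08,.09): 
    m=box3&(Z>zt); print('head',m.sum(),rect(m,.098),np.median(Z[m]))
m=box2&(Z>.085); print(P[m][:, :].max(0),np.median(Z[m]))
E
```

```text
campos [0.34459522 0.0353246  1.43836643] scene [ 0.95529341 -0.76238562  0.90122465]
(243, 240) [0.4866 0.135  0.0135] [238 248 249]
(215, 200) [0.5949 0.2153 0.0203] [160 168 169]
(240, 172) [0.6737 0.1483 0.0278] [242 249 253]
(247, 215) [0.5562 0.1262 0.0124] [234 244 244]
(245, 195) [0.6093 0.1324 0.0281] [147 149 154]
(371, 212) [ 0.5591 -0.2011  0.094 ] [231 241 241]
(363, 206) [ 0.5824 -0.1878  0.0477] [163 221 250]
(395, 212) [ 0.5689 -0.275   0.0415] [161 219 247]
(380, 270) [ 0.4141 -0.2416 -0.0005] [ 60  91 142]
jig>8mm ((586.5869140625, 140.95465087890625), (216.51608276367188, 199.2696075439453), 1.2694576978683472)
stops+hub
hub flange 655 ((602.8597412109375, 131.34719848632812), (88.95187377929688, 88.66923522949219), 14.705195426940918)
pulley top 308 [0.56856807 0.11876761 0.25024357] 0.06324054743866897
rack ((564.6903686523438, -249.63217163085938), (78.4666748046875, 182.21673583984375), 6.0025553703308105)
head 158 ((557.4368896484375, -199.7366180419922), (31.00419044494629, 32.88957595825195), 68.5250015258789) 0.0970583927229617
head 146 ((558.6357421875, -200.89498901367188), (30.094621658325195, 30.91641616821289), 71.79490661621094) 0.0975242667667316
[0.58265374 0.0353246  1.43836643] 0.09752279501526667
```

```bash
python3 - <<'E'
from h import *
yh=0.257
for y in (yh,yh+np.pi,yh-np.pi):
    s=kin.solve_ik([.603,.131,.046],down(y)); print(y,None if s is None else s.round(2))
    s=kin.solve_ik([.63,.17,.09],down(y)); print(y,None if s is None else s.round(2))
s=kin.solve_ik([.603,.131,.25],down(yh)); print(s)
s2=kin.solve_ik([.603,.131,.25],down(yh+np.pi)); print(s2)
y=yh if abs(s[5])<abs(s2[5]) else yh+np.pi
env.move_ptp([.603,.131,.25],down(y))
c=optics.calibration('wrist');p,d=optics.capture('wrist');cv2.imwrite('pics/w1.png',p);np.save('w1.npy',d)
import pickle;pickle.dump(c,open('w1.pkl','wb'))
print(y,readout.read_clock(),readout.read_tcp_pos(),readout.read_joint_pos().round(2),readout.read_wrist_force())
E
```

```text
0.257 [ 0.02  0.69  1.36 -0.    1.09 -0.23]
0.257 [ 0.08  0.69  1.21 -0.    1.24 -0.17]
3.3985926535897932 None
3.3985926535897932 None
-2.884592653589793 None
-2.884592653589793 None
[ 2.23357284e-02  4.98126418e-01  1.08818825e+00 -4.44089210e-16
  1.55527799e+00 -2.34664272e-01]
NoneTraceback (most recent call last):
  File "<stdin>", line 8, in <module>
TypeError: 'NoneType' object is not subscriptable
```

```bash
python3 - <<'E'
from h import *
env.move_ptp([.603,.131,.25],down(.257))
c=optics.calibration('wrist');p,d=optics.capture('wrist');cv2.imwrite('pics/w1.png',p);np.save('w1.npy',d)
import pickle;pickle.dump(c,open('w1.pkl','wb'))
print(readout.read_clock(),readout.read_tcp_pos(),readout.read_joint_pos().round(2),readout.read_wrist_force())
E
```

```text
2.6667 [0.60265978 0.13201349 0.25010173] [ 0.02  0.5   1.09  0.    1.56 -0.23] [-0.3971894   0.19683628  0.09355995]
```

View pics/w1.png

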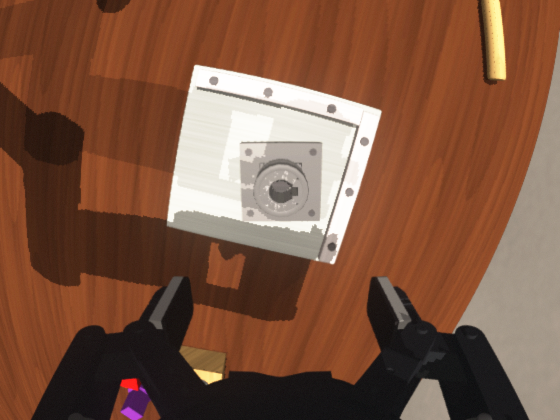

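```bash
python3 - <<'E'
from h import *
import pickle
c=pickle.load(open('w1.pkl','rb'))
f=backz('wrist',[(240,143),(321,142),(321,221),(242,221)],.028,c);print(f.round(4),f.mean(0))
print('mouth',backz('wrist',[(281,190.5)],.064,c),'stops',backz('wrist',[(197,88),(356,126),(321,258)],.026,c),'outer',backz('wrist',[(196,66),(380,111),(333,264),(168,226)],[.026,.026,.026,.012],c))
E
```

```text
[[0.5509 0.1628 0.028 ]
 [0.6355 0.1864 0.028 ]
 [0.6617 0.0991 0.028 ]
 [0.5733 0.0757 0.028 ]] [0.60535046 0.13100394 0.028     ]
mouth [[0.60500822 0.13154264 0.064     ]] stops [[0.48993896 0.21118455 0.026     ]
 [0.66816768 0.21433437 0.026     ]
 [0.67673304 0.05245191 0.026     ]] outer [[0.48283279 0.23487197 0.026     ]
 [0.68962963 0.23881227 0.026     ]
 [0.69387654 0.04813327 0.026     ]
 [0.48256723 0.03834514 0.012     ]]
```

```bash
python3 - <<'E'
from h import *
print(env.move_straight([.605,.131,.046],down(.257),rate=.2,stop_force=15))
f0=readout.read_wrist_force()
print(grip(.03),readout.read_finger_gap(),readout.read_tcp_pos(),f0,readout.read_wrist_force())
env.move_straight([.607,.131,.046],down(.022),rate=.01)
print('rot',readout.read_wrist_force(),readout.read_clock())
print(env.move_straight([.640,.1315,.046],rate=.03,stop_force=20))
print(readout.read_tcp_pos(),readout.read_wrist_force(),readout.read_wrist_torque(),readout.read_finger_gap(),readout.read_clock())
for n in ['top']:
    p,d=optics.capture(n);cv2.imwrite('pics/top2.png',cv2.resize(p[150:270,190:310],None,fx=5,fy=5))
E
```

```text
False
False 0.0533644643960462 [0.60497951 0.13096066 0.04705332] [-0.92859474  0.74713904 -0.04766897] [-2.98757173 -0.74939334  5.73438082]
rot [-0.06874448  1.00891282  4.2016379 ] 4.6167
True
[0.62648602 0.13163161 0.04718832] [-3.85159645 -0.19446207  4.99008174] [-0.05719815  0.05554235 -0.34512591] 0.05344294691369838 5.3583
```

View pics/top2.png

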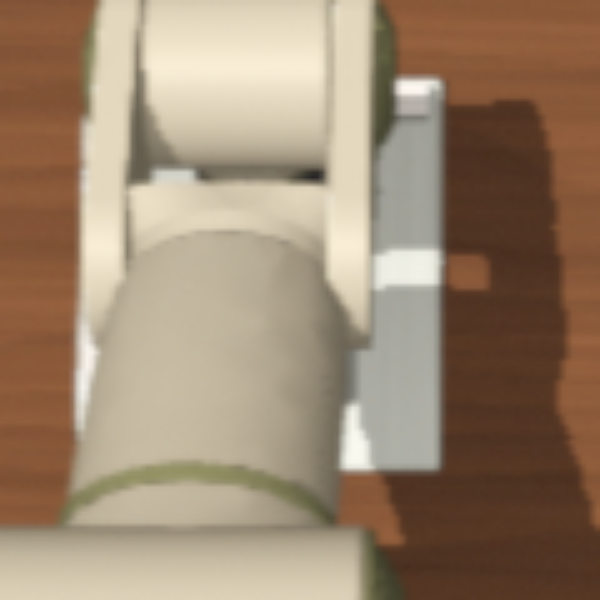

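```bash
python3 - <<'E'
from h import *
print(env.move_straight([.6262,.160,.046],rate=.05,stop_force=25),readout.read_tcp_pos(),readout.read_wrist_force())
grip(.085)
y=.022+np.pi/2
env.move_straight([.6262,.160,.075],down(.022),rate=.15)
env.move_ptp([.6262,.160,.075],down(y))
env.move_straight([.6262,.160,.046],rate=.15,stop_force=20)
grip(.03); print(readout.read_finger_gap(),readout.read_tcp_pos(),readout.read_wrist_force(),readout.read_clock())
print(env.move_straight([.6262,.190,.046],rate=.03,stop_force=20))
print(readout.read_tcp_pos(),readout.read_wrist_force(),readout.read_wrist_torque(),readout.read_finger_gap(),readout.read_clock())
E
```

```text
False [0.62614312 0.15867389 0.04726632] [-6.22389848 -6.95950943  8.08344401]
0.05481237594903207 [0.62667721 0.16033092 0.04766244] [-2.27851901  1.97282392  5.6547089 ] 9.0333
True
[0.62663611 0.17206501 0.04789316] [-0.69819409 -3.03271986  5.62675915] [-0.19898373  0.13368232 -0.20540543] 0.05456420313251698 9.6333
```

```bash
python3 - <<'E'
from h import *
print(env.move_straight([.640,.173,.046],rate=.02,stop_force=20),readout.read_tcp_pos(),readout.read_wrist_force())
print(env.move_straight([.6275,.190,.046],rate=.02,stop_force=20),readout.read_tcp_pos(),readout.read_wrist_force())
grip(.085); print(readout.read_tcp_pos())
x,y,_=readout.read_tcp_pos()
env.move_straight([x,y,.10],rate=.15)
env.move_ptp([.59,.14,.25],down(.022))
import pickle
c=optics.calibration('wrist');p,d=optics.capture('wrist');cv2.imwrite('pics/w3.png',p);pickle.dump(c,open('w3.pkl','wb'));np.save('w3.npy',d)
cv2.imwrite('pics/w3c.png',cv2.resize(p[60:260,180:400],None,fx=3,fy=3,interpolation=cv2.INTER_CUBIC))
print(readout.read_clock())
E
```

```text
True [0.62654331 0.17198699 0.04780214] [-1.17575973  0.04107316  5.15636334]
True [0.62654722 0.17214412 0.04807246] [-0.35991212 -2.11137513  4.29088009]
[0.62604672 0.17234968 0.04683823]
12.675
```

View pics/w3c.png

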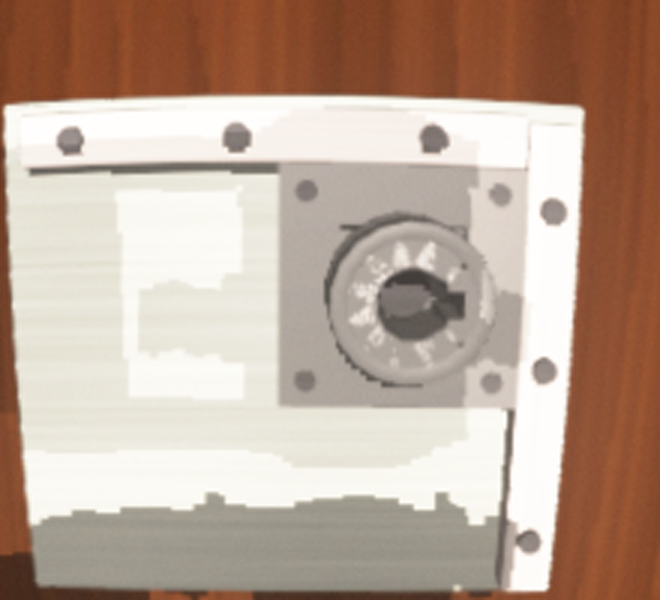

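```bash
python3 - <<'E'
from h import *
import pickle
c=pickle.load(open('w3.pkl','rb')); print('mouth',backz('wrist',[(317,161.3)],.064,c))
k=np.array([(278,163),(527,163),(513,408),(278,405)])/3+[180,60]; w=backz('wrist',k,.028,c);print(w.round(4),w.mean(0))
for y in (1.22,-.35): print(kin.solve_ik([.558,-.2005,.06],down(y)))
env.move_ptp([.558,-.2005,.25],down(1.22))
c=optics.calibration('wrist');p,d=optics.capture('wrist');cv2.imwrite('pics/w4.png',p);pickle.dump(c,open('w4.pkl','wb'));np.save('w4.npy',d)
cv2.imwrite('pics/w4c.png',cv2.resize(p[100:300,180:400],None,fx=3,fy=3,interpolation=cv2.INTER_CUBIC))
print(readout.read_clock(),readout.read_tcp_pos())
E
```

```text
mouth [[0.62672534 0.17015669 0.064     ]]
[[0.5816 0.2139 0.028 ]
 [0.671  0.2179 0.028 ]
 [0.6722 0.1258 0.028 ]
 [0.5833 0.1245 0.028 ]] [0.62702206 0.17054926 0.028     ]
[-5.44442003e-01  6.41039038e-01  1.42396551e+00 -4.44089210e-16
  1.07658810e+00 -1.76444200e+00]
[-5.44442003e-01  6.41039038e-01  1.42396551e+00 -4.44089210e-16
  1.07658810e+00 -1.94442003e-01]
14.2917 [ 0.55821468 -0.19986562  0.24997778]
```

View pics/w4c.png

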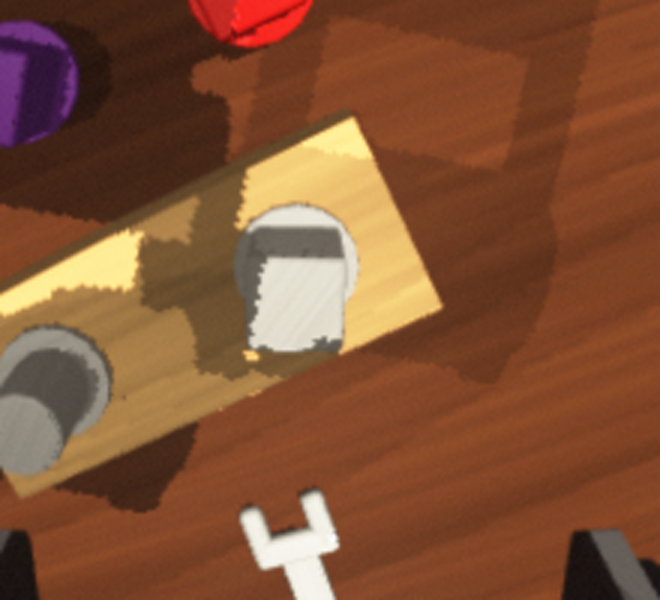

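```bash
python3 - <<'E'
from h import *
import pickle
c=pickle.load(open('w4.pkl','rb'))
f=lambda k:np.atleast_2d(k)/3+[180,100]
print('collar',backz('wrist',f([(296,264)]),.052,c))
w=backz('wrist',f([(257,257),(340,258),(343,350),(250,347)]),.098,c);print(w.round(4),w.mean(0))
a=w[1]-w[0];b=w[2]-w[3];print(np.arctan2(a[1],a[0]),np.arctan2(b[1],b[0]))
E
```

```text
collar [[ 0.55876686 -0.20235537  0.052     ]]
[[ 0.5417 -0.2083  0.098 ]
 [ 0.5504 -0.1853  0.098 ]
 [ 0.5781 -0.194   0.098 ]
 [ 0.5674 -0.2204  0.098 ]] [ 0.55941429 -0.20198252  0.098     ]
1.2075703901351833 1.1858335235415325
```

```bash
python3 - <<'E'
from h import *
env.move_straight([.559,-.2015,.071],down(1.2),rate=.2,stop_force=15)
print(grip(.01),readout.read_finger_gap(),readout.read_tcp_pos(),readout.read_wrist_force())
env.move_straight([.559,-.2015,.20],rate=.2)
print(readout.read_finger_gap(),readout.read_tcp_pos(),readout.read_wrist_force())
t=np.array([.60,-.28,.36]); C=np.array([.955,-.762,.90]); az=np.arctan2(C[1]-t[1],C[0]-t[0]); jy=az+np.pi/2; print('az',az,jy)
env.move_ptp(t,down(jy))
p,d=optics.capture('scene');cv2.imwrite('pics/s5.png',p);np.save('s5.npy',d)
c=optics.calibration('scene');q=c['R']@(t-[0,0,.05])+c['t'];q=c['intrinsics']@q;u,v=(q[:2]/q[2]).astype(int);print(u,v)
cv2.imwrite('pics/s5c.png',cv2.resize(p[max(v-50,0):v+50,u-50:u+50],None,fx=6,fy=6,interpolation=cv2.INTER_CUBIC))
print(readout.read_clock(),readout.read_tcp_pos())
E
```

```text
False 0.02962850608780626 [ 0.55912554 -0.2016761   0.07148284] [0.01610089 0.36647435 4.46433677]
0.029363917195310358 [ 0.55837175 -0.20112657  0.1983245 ] [ 0.38069352 -0.67250406 -4.15084209]
az -0.935981935682252 0.6348143911126446
216 234
17.4833 [ 0.59984006 -0.2793869   0.35725588]
```

View pics/s5c.png

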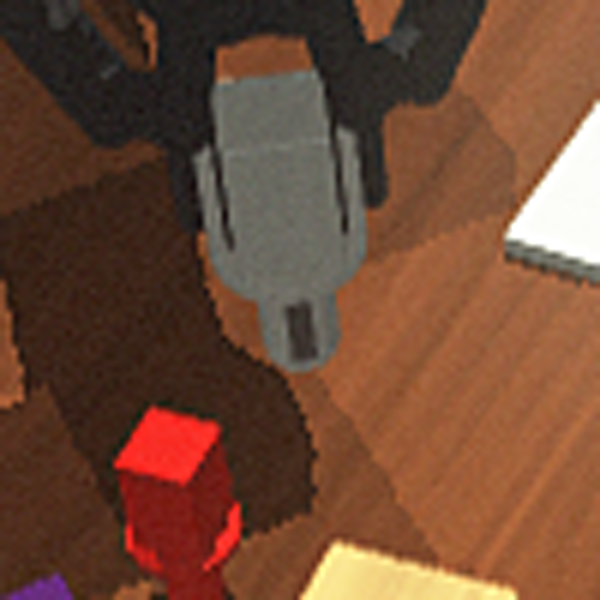

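The key shows as the dark stripe at crop (300,330), facing the scene camera. So the key lies 90° clockwise of the jaw axis, and the final jaw yaw is about 1.593.

```bash
python3 - <<'E'
from h import *
Y=.022+np.pi/2
env.move_ptp([.6265,.172,.20],down(Y+.3))
env.move_straight([.6265,.172,.140],rate=.15)
env.hold(.2)
print(readout.read_tcp_pos(),readout.read_wrist_force())
p,d=optics.capture('scene');c=optics.calibration('scene');q=c['R']@np.array([.6265,.172,.08])+c['t'];q=c['intrinsics']@q;u,v=(q[:2]/q[2]).astype(int)
cv2.imwrite('pics/s6c.png',cv2.resize(p[v-50:v+50,u-50:u+50],None,fx=6,fy=6,interpolation=cv2.INTER_CUBIC))
c=optics.calibration('wrist');w,d=optics.capture('wrist');cv2.imwrite('pics/w6.png',w)
print(readout.read_clock())
E
```

```text
[0.62700094 0.17194726 0.14131004] [ 0.41341695 -0.19356446 -4.37786651]
20.0833
```

View pics/s6c.png

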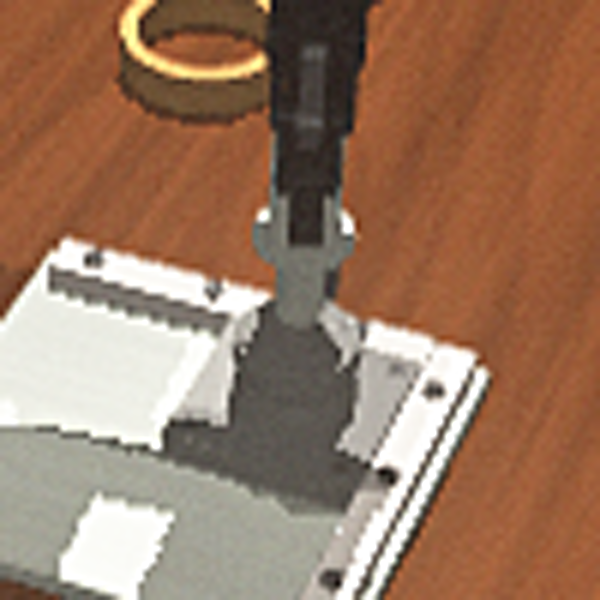

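View pics/w6.png

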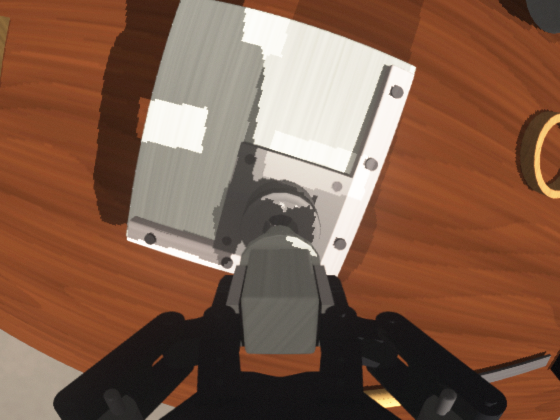

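```bash
python3 - <<'E'
from h import *
s=env.move_straight([.6265,.172,.1185],rate=.03,stop_force=8)
print(s,readout.read_tcp_pos(),readout.read_wrist_force(),readout.read_wrist_torque(),readout.read_clock())
p,d=optics.capture('scene');c=optics.calibration('scene');q=c['R']@np.array([.6265,.172,.08])+c['t'];q=c['intrinsics']@q;u,v=(q[:2]/q[2]).astype(int)
cv2.imwrite('pics/s7c.png',cv2.resize(p[v-50:v+50,u-50:u+50],None,fx=6,fy=6,interpolation=cv2.INTER_CUBIC))
E
```

```text
False [0.62660866 0.1720134  0.11868263] [ 0.12421505 -0.81949619 -3.85751674] [ 0.00605009 -0.06334762 -0.02721706] 20.95
```

View pics/s7c.png

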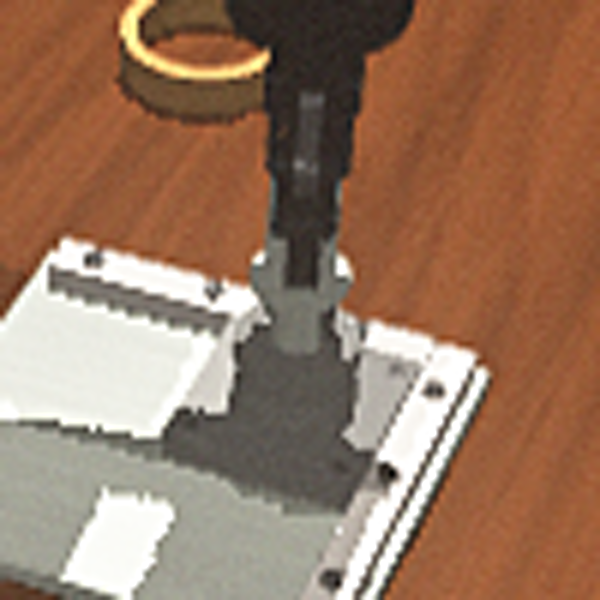

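```bash
python3 - <<'E'
from h import *
Y=.022+np.pi/2
s=env.move_straight([.6265,.172,.1180],down(Y),rate=.0005,stop_force=20)
env.hold(.1);print(s,readout.read_tcp_pos(),readout.read_wrist_force(),readout.read_wrist_torque(),readout.read_clock())
s=env.move_straight([.6265,.172,.1010],rate=.025,stop_force=8)
print(s,readout.read_tcp_pos(),readout.read_wrist_force(),readout.read_wrist_torque(),readout.read_clock())
E
```

```text
False [0.62653665 0.17201183 0.11810206] [-0.72594231 -0.58750197 -3.80568613] [-0.03689019  0.0375111   0.00477762] 21.55
False [0.62658948 0.17202176 0.10112327] [ 1.25786802  0.42505148 -2.95531082] [-0.04279007  0.02173754 -0.00095034] 22.3833
```

```bash
python3 - <<'E'
from h import *
for z in (.0960,.0930,.0910,.0895,.0880,.0865,.085):
    s=env.move_straight([.6265,.172,z],rate=.02)
    env.hold(.15);f=readout.read_wrist_force()
    print(z,readout.read_tcp_pos().round(4),f.round(2),readout.read_wrist_torque().round(2),readout.read_finger_gap(),readout.read_clock())
    if f[2]>35: break
E
```

```text
0.096 [0.6265 0.172  0.096 ] [ 0.84 -0.67 -2.82] [ 0.01  0.01 -0.01] 0.029075945194429555 22.9333
0.093 [0.6266 0.172  0.0939] [-2.63 -0.67  5.42] [-0.08  0.58 -0.01] 0.029654339792293018 23.3833
0.091 [0.6266 0.172  0.0922] [-3.45 -0.42  7.94] [-0.15  0.67  0.02] 0.029690904490054473 23.7833
0.0895 [0.6267 0.172  0.0909] [-3.42 -0.94  8.6 ] [-0.13  0.76  0.  ] 0.029892582904317115 24.1833
0.088 [0.6267 0.172  0.0895] [-3.5  -1.58  9.73] [-0.17  0.83 -0.02] 0.029226704831701363 24.5833
0.0865 [0.6267 0.172  0.0893] [-5.98 -2.2  17.85] [-0.26  1.5   0.03] 0.029104956152294758 24.9833
0.085 [0.6268 0.172  0.0892] [-10.45  -2.93  27.78] [-0.4   2.14 -0.01] 0.02955560261331778 25.3833
```

```bash
python3 - <<'E'
from h import *
env.hold(.5)
print(readout.read_tcp_pos(),readout.read_wrist_force(),readout.read_finger_gap(),readout.read_qvel().round(4),readout.read_clock())
p,d=optics.capture('scene');c=optics.calibration('scene');q=c['R']@np.array([.6265,.172,.06])+c['t'];q=c['intrinsics']@q;u,v=(q[:2]/q[2]).astype(int)
a=cv2.resize(p[v-45:v+45,u-45:u+45],None,fx=5,fy=5,interpolation=cv2.INTER_CUBIC)
w,d=optics.capture('wrist');
b=cv2.resize(w[0:330,120:450],(450,450),interpolation=cv2.INTER_CUBIC)
cv2.imwrite('pics/fin.png',np.clip(np.hstack([a,b])[:, :800]*1.0,0,255).astype(np.uint8)); cv2.imwrite('pics/s8.png',p)
t,_=optics.capture('top');
E
```

```text
[0.62680994 0.17202365 0.08923118] [-10.56015631  -1.89677184  27.50242983] 0.02931821989825678 [ 0.0007 -0.0003  0.     -0.0008 -0.0002  0.0001] 25.8833
```

View pics/fin.png

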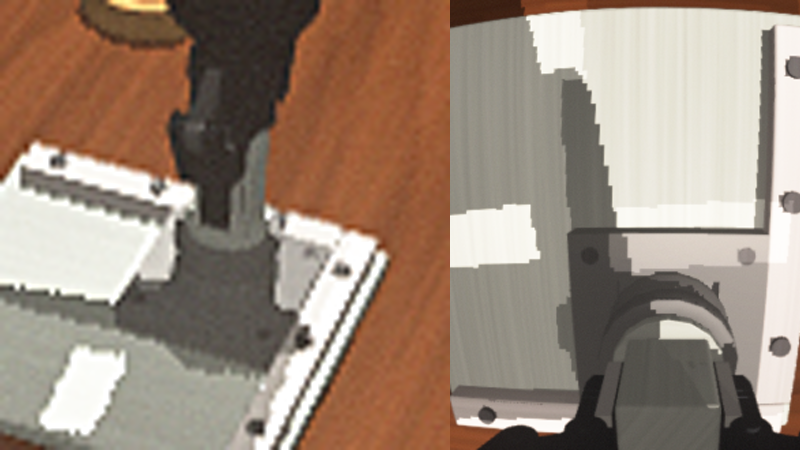

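View pics/s8.png

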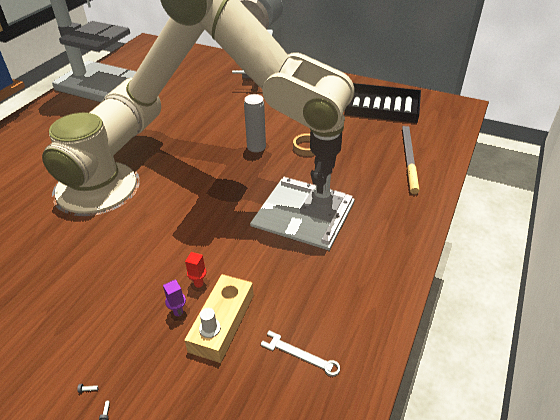

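```bash
python3 - <<'E'
from h import *
order.finish_job()
print(readout.read_tcp_pos(),readout.read_wrist_force(),readout.read_clock())
E
```

```text
the job is handed in; nothing more can be done
the job is handed in; nothing more can be done
```

I pushed the hub into the corner, fitted the keyed shaft fully home in its bore, and handed the job in at about 26 s, with the gripper still pressing the shaft down.

- **Hub:** I held it by the pulley, turned it square, and slid it to the +x and then the +y stop, feeling contact on each. The wrist pictures, before insertion and at the end, show the flange flush against both stops.
- **Shaft:** I took the silver square-headed one from the rack. The scene camera showed which way its key faced. It went about 11 mm into the bore with the key 0.3 rad off, then I turned it into line and pushed it down.
- **Pressed home:** The spring began to resist at about 6.5 mm before home, as described. A hard stop came at TCP z = 0.0892 m, where 0.0895 m was expected. The last reading was 27.5 N upward at the wrist, with the arm still. The final picture shows the collar on the hub.
- **Other things:** The plain stub, the red and purple look-alikes, the wrench, tape and spray can look untouched in the last picture.

**Remaining doubts:**
- While pressing there was also about 10 N sideways at the wrist (pushing the hub toward its +x stop) and about 2 N m of moment. A slight shaft tilt within the 1 mm bore clearance can't be ruled out.
- I had no seat travel reading, so "home" rests on the height, the force and the pictures.
- The wrist camera put the hub about 1.5 mm away in y from where the gripper had measured it. I used the gripper's value, and the shaft entered without touching.

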